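# Get the disc playing on the tabletop stereo

### The arm

A 6-joint arm with a two-finger parallel gripper is mounted at the origin on the work surface. World frame = base frame: x ahead of the robot, y to its left, z up, the work surface at z = 0. Lengths are in m, angles in rad, forces in N, time in s.
With the tool pointing down it reaches from about 0.25 to 0.775 m from the base axis. Payload 8.9 kg.
Tool frame: the origin (TCP) lies between the finger pads; the fingertips stand arm.finger_overhang ahead of it and the grasp point (between the pads) lies 3 mm ahead of it (arm.finger_overhang is the distance from the TCP to the fingertips, in m); z points along the fingers, y is the line along which they close (so a half turn about z gives the same grasp; the last joint's range is limited). The gripper opens to 85 mm and grips with 20 to 120 N. Pads are 22 mm wide; open, the fingers measure 114 mm over their backs; the gripper's body (76 mm by 85 mm) begins 54 mm behind the grasp point. The pads swing forward as they close: fully open they stand 13 mm farther back than shut.
Start: joints at [-1.281, 0.291, -0.153, 1.127, 0, 1.431], TCP at [0.218, -0.477, 0.253] pointing down, gripper open.
Joint ranges: [-2.52, 2.52], [-0.91, 1.74], [-1.3, 1.37], [-1.96, 2.02], [-1.52, 1.47], [-3.14, 3.14]. Speed limits (rad/s): [2.22, 2.22, 2.79, 3.14, 3.14, 3.14].

### API

Orientations are given as a 3x3 rotation matrix whose columns are the frame's x, y, z axes.
In Python, from bench import monitor, camera, camera_info, ticket, arm gives the robot as it stands. The module is installed in compiled form; this text tells all that it offers.
- The arm moves only by the shell command python3 -m jog 'ROWS' [FORCE]. ROWS is text: rows parted by semicolons, each of 7 numbers parted by spaces: the turn, a rotation vector about the tool's x, y, z in degrees, then the shift along the tool's x, y, z in m, then the closure in counts, from 0 (fully open) to 255 (shut). In form: rx ry rz tx ty tz jaw; .... A call has exactly 10 rows; each row is the pose to reach, as a shift and turn from the pose commanded when the call began, along the tool's axes at that moment; what a row does not reach only later rows make up. A row lasts 1/10 s, in which the tool goes at most 50 mm and 8.59 degrees, less where a joint would pass 70% of its speed; a pose out of reach is approached as far as the arm can. A call with a gripper value outside its range is refused whole. The fingers move at their own pace and stop on an object; FORCE is the grip in N (left out, the last holds). Time passes only in rows, so rows that repeat a pose let the fingers close, or fill a call up. It gives the time, the measured TCP pose, the force, the opening and the grip force at its end, in the units of the state.
- monitor.sense(): the state, without advancing time (a new reading comes with each control period).
- camera(name): name is "side" or "top"; returns the picture (420x560x3 uint8, red, green, blue); there is no depth.
- camera_info(name): a dict with "K" (3x3 intrinsics, pixels), "eye" and "attitude" of the camera in the world. Camera axes: x right, y down, z forward; pixel columns grow to the right and rows downward; lengths in m; the calibration is good to about 2 mm. A picture is of the moment at which its call begins. camera_info takes no time and is no camera call.
- ticket.hand_in(): hands the job in; it is judged then, once.
The state is a dict: "time": time; "joint_pos": joint angles; "joint_velocities": joint speeds; "effort": joint torques, N m; "tcp_pos": TCP position; "tool_rot": TCP orientation; "force": force on the tool from outside, world axes, zero at the start; "wrist_torque": the same for the moment, N m; "finger_gap": finger opening in m; "grip_force": force on a finger pad.
Only numpy, scipy, OpenCV 4.12 (cv2) and the standard library are available. Lean on these libraries where they do the work, as an engineer would, in place of code of your own. Each camera call takes 0.05 s, during which the arm holds its last target. There are 200 camera calls.

### The job

The disc is already in the stereo on the TV table: press its open lid down until it clicks fully shut. Then turn the source selector to disc, its fourth click position counted clockwise, and set the volume slider at the middle of its scale. Last, press the wide Play key all the way down and let it come up, without pressing the keys beside it and leaving the remote, the disc case and the aerial splitter where they lie.

Things in the scene. Friction and masses are not known exactly. Their poses are not given: they have to be found in the camera images.
- stereo: Grey tabletop disc stereo, fixed in place: 400 mm wide (y), 240 mm deep (x), its deck 115 mm above the table. Origin: centre of its underside, on the table. x points from its front (speakers; faces the robot) to its back, y to the left of one standing before it, z up; the offsets below are in this frame. A handle folded down behind reaches x = 147 mm; a 6 mm rod lies on the deck at x = 112 mm.
- lid (a joint): Disc lid, rad: 0 = shut, greater = more open, stop at 1.2. Starts at 0.70 to 1.05 and stays there by friction; let go below about 0.3 rad a hinge spring lifts it unless latched. From about 0.07 rad the hook under the middle of its front edge rides on a spring catch: about 10 to 12 N pressed down near the front edge push it past, then it snaps to 0 and stays.
- lid_hinge (a point): Middle of the lid's hinge line (along y), at x = 85, y = 0, z = 118.5 mm, at the lid's mid-thickness. The lid is a black plate with a clear window, 155 mm long from the hinge, 150 mm wide, 7 mm thick; its free edge is towards the front and stands up when open. Shut, it reaches to x = -70 mm and its top is at z = 122 mm.
- lid_edge (a point): Middle of the lid's free edge, on its outer (upper) face, 155 mm from the hinge.
- selector (a joint): Source selector on the right of the deck, rad, grows clockwise seen from above. Five click positions: first 0 (off), second 0.45 (line in), third 0.90 (radio), fourth 1.35 (disc), fifth 1.80 (wireless); stops just beyond the ends. It starts at the first, second or third. Sprung detents (about 0.09 N m) draw it into the nearest position when let go.
- selector_grip (a point): On the selector's upright axis, at x = -15, y = -140, z = 130.5 mm, mid-height of its grip bar. Black knob: a skirt 48 mm across and 5 mm high on the deck, and over it a bar 42 mm long and 12 mm wide, from z = 120 to 141 mm. Five white ticks round it mark the positions; the third is straight to the back.
- selector_pointer (a point): Top of the bar's pointer end, 21 mm from the axis, marked with a white line. Seen from above, the pointer's direction, measured anticlockwise from the stereo's x axis, is 0.9 rad minus the joint value.
- volume (a joint): Volume slider on the left of the deck, m: 0 = nearest the front (silent), 0.060 = farthest back (full); the middle of the scale is 0.030. It starts at 0 to 0.014. Moves with about 1.5 N of friction and stays where it is left.
- volume_top (a point): Centre of the top of the slider's black cap: cap 16 mm along the travel (x), 26 mm across (y), its top 17 mm and its underside 2 mm above the deck; at joint value 0 it is at x = -45, y = 140 mm and it travels along +x. White scale of seven ticks beside it, the middle one longer.
- play (a joint): Travel of the Play key, m: 0 = up, 0.005 = all the way down. Spring, 1.8 N to start, 5 N at the bottom; it comes up by itself.
- play_top (a point): Centre of the top of the Play key: the middle and widest of five black keys in a row along the front edge, 44 mm (y) by 24 mm (x), centre at x = -98, y = 0, its top 9 mm above the deck.
- key_left1 (a joint): Travel of the key next to Play on its left (y = 39 mm), 26 mm wide; same row, height and spring. Not to be pressed.
- key_left2 (a joint): Travel of the outermost key on the left (y = 69 mm), 26 mm wide. Not to be pressed.
- key_right1 (a joint): Travel of the key next to Play on its right (y = -39 mm), 26 mm wide. Not to be pressed.
- key_right2 (a joint): Travel of the outermost key on the right (y = -69 mm), 26 mm wide. Not to be pressed.
- remote: Black remote control lying right of the stereo, 170 x 46 x 18 mm, origin at the centre of its underside. To be left alone.
- disc_case: Flat plastic disc case lying left of the stereo, 125 x 142 x 10 mm, origin at the centre of its underside. To be left alone.
- splitter: White aerial splitter box with brass sockets lying behind the stereo, 50 x 62 x 22 mm, origin at the centre of its underside. To be left alone.

How it is judged:
By the outcome, as a careful person would: the job done as asked, in the order asked, and still so for the second after the job is handed in, with the robot touching nothing.
It also fails if it takes over 70 s, if anything falls off the work surface, if the arm or the gripper's body presses on something with over 40 N, if the wrist force passes 120 N, or if a joint passes its speed limit or range.

## Working session

There is one attempt and no reset: what is moved stays moved. The work goes in short steps, Python scripts to look and compute and a shell command to move; the robot and the scene stay as the last step left them, time stands still between calls to the robot, and variables do not carry over. Pictures are saved under pics/ and viewed, at most 10 in all, crops included, and the job is handed in when it is done.

```bash
mkdir -p pics; python3 - <<'E'
from bench import monitor,camera,camera_info,arm
import cv2
for n in("top","side"):
    i=camera_info(n);print(n,i["K"],i["eye"],i["attitude"])
    cv2.imwrite(f"pics/{n}0.png",camera(n)[:,:,::-1])
s=monitor.sense();print(s);print(arm.finger_overhang)
E
```

```text
top [[475.94220653   0.         286.14123343]
 [  0.         475.94220653 215.5330726 ]
 [  0.           0.           1.        ]] [0.39559352 0.04541938 1.37209076] [[-0.0230514  -0.98296354  0.18234943]
 [-0.99973155  0.02223838 -0.00650237]
 [ 0.00233643 -0.18245037 -0.98321229]]
side [[434.81911029   0.         275.99174884]
 [  0.         434.81911029 204.93682977]
 [  0.           0.           1.        ]] [ 0.33402873 -0.59216742  0.72437709] [[ 0.91644011 -0.26504618  0.29981334]
 [-0.40017002 -0.60925492  0.68459652]
 [ 0.00121306 -0.74736802 -0.66440919]]
{'time': 0.1, 'joint_pos': array([-1.28127960e+00,  2.91224916e-01, -1.54018706e-01,  1.12670591e+00,
       -1.72931841e-05,  1.43151145e+00]), 'joint_velocities': array([-5.63736452e-04, -1.67055966e-03,  2.56989392e-03, -2.17013629e-05,
       -4.21048994e-04, -1.43195504e-03]), 'effort': array([ 4.27721207e-04, -5.37981462e+01,  3.31917679e+01,  9.30983922e-03,
       -3.12489519e-04, -2.75359021e-06]), 'tcp_pos': array([ 0.21818887, -0.47712331,  0.25280121]), 'tool_rot': array([[ 9.09464698e-01,  4.15781005e-01, -3.45802090e-04],
       [ 4.15781124e-01, -9.09464044e-01,  1.10027776e-03],
       [ 1.42980025e-04, -1.14444176e-03, -9.99999335e-01]]), 'force': array([-0.12951212,  0.18853467, -0.539193  ]), 'wrist_torque': array([0.00733583, 0.03511639, 0.02479257]), 'grip_force': 0.0, 'finger_gap': 0.08556601353999074}
0.022
```

View pics/top0.png

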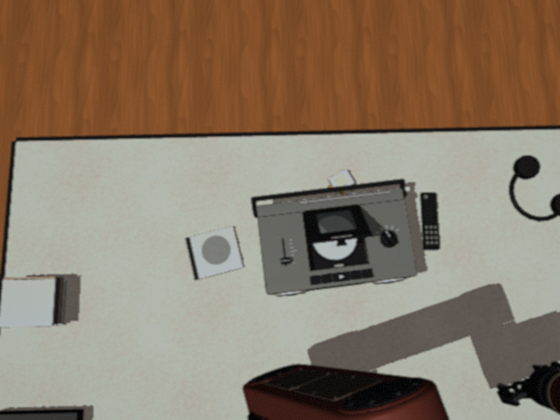

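View pics/side0.png

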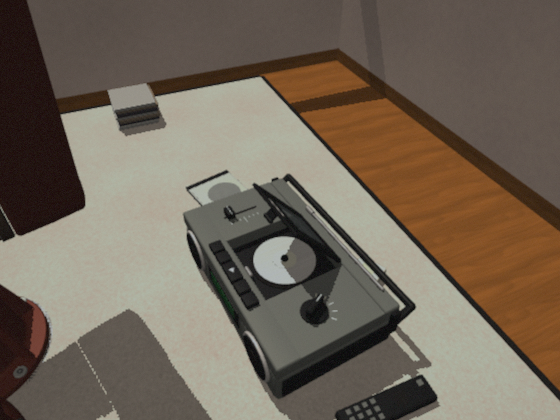

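The top view shows the stereo with corners at about (255,200), (410,185), (418,280) and (268,293), the lid open near (335,220), the selector at (389,238) and the slider at (287,257). The side view shows the selector at (315,308), the slider cap at (231,213) and the keys around (235,275). I'll enlarge both.

```bash
python3 - <<'E'
import cv2
t=cv2.imread("pics/top0.png")[170:305,245:425];cv2.imwrite("pics/tz.png",cv2.resize(t,None,fx=4.4,fy=4.4,interpolation=cv2.INTER_CUBIC))
t=cv2.imread("pics/side0.png")[165:395,175:425];cv2.imwrite("pics/sz.png",cv2.resize(t,None,fx=2.6,fy=2.6,interpolation=cv2.INTER_CUBIC))
E
```

```text
(no output)
```

View pics/tz.png

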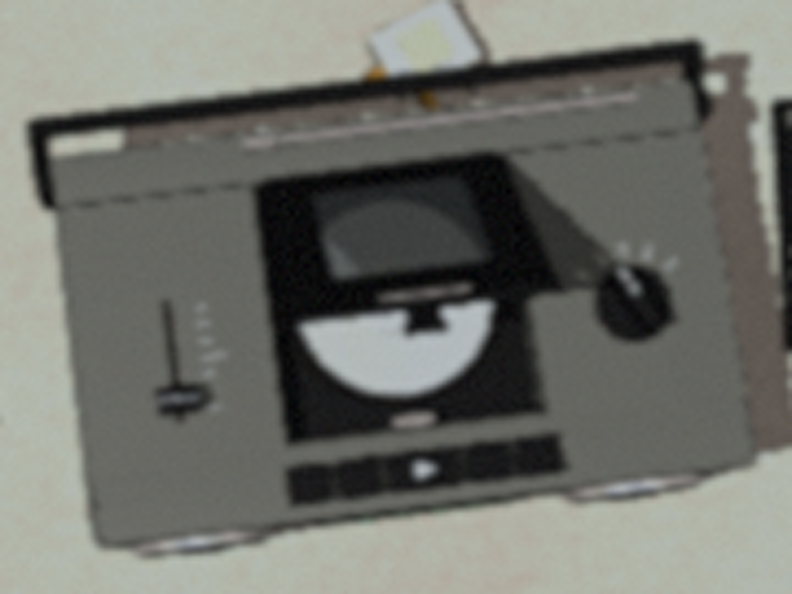

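View pics/sz.png

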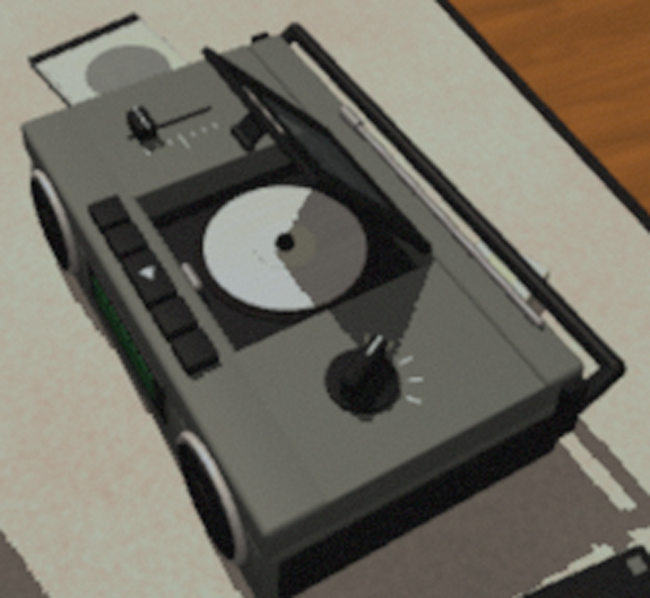

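The crops give clear features: the key-row corners, the front deck corners, the selector skirt and its pointer, the slider cap and the lid edge. I'll cast rays from these and fit the stereo's pose.

```bash
cat > h.py <<'E'
import numpy as np
from bench import camera_info
I={n:camera_info(n) for n in("top","side")}
Z={"top":(4.4,245,170),"side":(2.6,175,165)}
def unz(n,U,V):
    s,a,b=Z[n];return (U+.5)/s-.5+a,(V+.5)/s-.5+b
def plane(n,u,v,z):
    i=I[n];e=np.array(i["eye"]);d=np.array(i["attitude"])@np.linalg.solve(i["K"],[u,v,1.])
    return e+d*(z-e[2])/d[2]
def ray(n,u,v):
    i=I[n];return np.array(i["eye"]),np.array(i["attitude"])@np.linalg.solve(i["K"],[u,v,1.])
def fit(M,W):
    m=M.mean(0);w=W.mean(0);U,S,V=np.linalg.svd((M-m).T@(W-w));R=(U@V).T
    return R,w-R@m
def load():
    x,y,t=np.load("pose.npy");R=np.array([[np.cos(t),-np.sin(t)],[np.sin(t),np.cos(t)]]);return R,np.array([x,y]),t
E
python3 - <<'E'
from h import *
F={"top":[((288,468),(-86,82,124)),((293,503),(-110,82,124)),((558,436),(-86,-82,124)),((565,468),(-110,-82,124)),((633,303),(-15,-140,118)),((98,545),(-120,200,113)),((752,463),(-120,-200,113))],
"side":[((120,197),(-86,82,124)),((90,208),(-110,82,124)),((217,358),(-86,-82,124)),((190,375),(-110,-82,124)),((149,272),(-98,0,124)),((363,382),(-15,-140,118)),((24,128),(-120,200,114)),((265,532),(-120,-200,114))]}
P={}
for n in F:
    M=np.array([f[1][:2] for f in F[n]])/1e3;W=np.array([plane(n,*unz(n,*f[0]),f[1][2]/1e3)[:2] for f in F[n]])
    P[n]=(M,W);R,t=fit(M,W);print(n,t,np.arctan2(R[1,0],R[0,0]),((W-M@R.T-t)@R*1e3).round(1).tolist())
M=np.vstack([P[n][0] for n in P]);W=np.vstack([P[n][1] for n in P]);R,t=fit(M,W);a=np.arctan2(R[1,0],R[0,0]);print("all",t,a)
np.save("pose.npy",[*t,a])
L=lambda p:((p[:2]-t)@R*1e3).round(1)
print("slider",L(plane("top",*unz("top",180,398),.132)),L(plane("side",*unz("side",142,111),.132)))
for q in[(628,280),(622,247),(648,250),(670,262)]:print("sel top",L(plane("top",*unz("top",*q),.141 if q==(628,280) else .115)))
for q in[(376,344),(403,358),(413,378),(413,400)]:print("sel side",L(plane("side",*unz("side",*q),.141 if q[0]==376 else .115)))
# lid free edge: intersect the top-view ray with the x-z arc
for n,q in(("top",(410,306)),("top",(422,293)),("side",(315,148))):
    e,d=ray(n,*unz(n,*q));el=R.T@(e[:2]-t);dl=R.T@d[:2]
    for s in np.linspace(.5,2,6001):
        x=el[0]+dl[0]*s;y=el[1]+dl[1]*s;z=e[2]+d[2]*s
        r=np.hypot(x-.085,z-.1185)
        if abs(r-.155)<2e-4:print("lid",n,q,x,y,z,np.arctan2(z-.1185,.085-x))
E
```

```text
top [ 0.56124598 -0.09291612] 0.0997261092446841 [[-2.2, -1.4], [1.1, -1.6], [-3.1, 0.9], [1.8, -0.3], [-0.2, 0.4], [1.2, -2.1], [1.4, 4.1]]
side [ 0.56150915 -0.09521451] 0.09840044777618656 [[-0.1, -2.9], [0.4, -2.4], [-3.5, 0.8], [-0.3, -2.3], [0.5, 4.4], [-0.4, 1.5], [1.1, -5.2], [2.4, 6.1]]
all [ 0.56138527 -0.09413548] 0.0990868555892203
slider [-40.  140.3] [-35.8 147.7]
sel top [  -3.6 -132.3]
sel top [  19.9 -138. ]
sel top [  16.2 -153.4]
sel top [   7.3 -165.5]
sel side [  -2.9 -132.6]
sel side [  18.4 -135.2]
sel side [  15.3 -151. ]
sel side [   5.9 -164.5]
lid top (410, 306) -0.014874083347605455 0.010777820652834197 0.23722485778491675 0.8714198727321532
lid top (410, 306) -0.014844297724047856 0.010746244292447943 0.23697685387354284 0.870536568831848
lid top (410, 306) 0.016043393905208897 -0.021998441428100757 -0.020203202221439787 -1.1094295290757619
lid top (410, 306) 0.016073179528766524 -0.02203001778848704 -0.020451206132813926 -1.1103132766689368
lid top (422, 293) -0.009146556517542093 0.0038549217374209965 0.24175620867348813 0.91850381056776
lid top (422, 293) -0.009115430823869147 0.0038217382344530315 0.24150849126223273 0.9176926734216666
lid top (422, 293) 0.02425131279355272 -0.03175097694722939 -0.024044573603814623 -1.1679323280682756
lid top (422, 293) 0.024282438487225694 -0.031784160450197385 -0.024292291015070466 -1.1687427710912657
lid side (315, 148) -0.003719051293820108 -0.0538069537172719 0.24567288262522025 0.9616657360347031
lid side (315, 148) -0.003620683580394801 -0.0536552016740775 0.2454996273918873 0.9615465795670982
lid side (315, 148) 0.14865253680188667 0.1812569611907654 -0.02269947380742976 -1.9943142396412559
lid side (315, 148) 0.14875090451531203 0.1814087132339599 -0.022872729040762874 -1.9944333643098726
```

```bash
cat >> h.py <<'E'
def deltas(wps,tip=.022):
    """wps: (local x,y, tip z, tool-x yaw in stereo frame) -> row numbers from the present pose"""
    from bench import monitor
    s=monitor.sense();T=s["tool_rot"];R,t,a=load();psi=np.arctan2(T[1,0],T[0,0])
    for x,y,z,w in wps:
        p=np.array([*(R@[x,y]+t),z+tip]);d=T.T@(p-s["tcp_pos"])
        rz=-np.degrees((w+a-psi+np.pi)%(2*np.pi)-np.pi)
        print((x,y,z),"rz %.1f  t %.4f %.4f %.4f"%(rz,*d))
def where(tip=.022):
    from bench import monitor
    s=monitor.sense();T=s["tool_rot"];R,t,a=load();p=s["tcp_pos"]
    print("t%.1f local"%s["time"],(R.T@(p[:2]-t)*1e3).round(1),"tipz %.1f"%((p[2]-tip)*1e3),"yaw %.3f"%(np.arctan2(T[1,0],T[0,0])-a),"F",s["force"].round(1),"gap %.4f"%s["finger_gap"],"j",s["joint_pos"].round(2),"tilt",T[:2,2].round(4))
E
python3 - <<'E'
from h import *
deltas([(.019,0,.30,np.pi/2)])
E
```

```text
(0.019, 0, 0.3) rz -71.1  t 0.4894 -0.1995 -0.0689
```

```bash
python3 -m jog '0 0 -7 0 0 -0.04 255; 0 0 -14 0.02 -0.01 -0.07 255; 0 0 -22 0.06 -0.025 -0.07 255; 0 0 -30 0.105 -0.043 -0.07 255; 0 0 -38 0.15 -0.061 -0.07 255; 0 0 -46 0.195 -0.08 -0.07 255; 0 0 -54 0.24 -0.098 -0.07 255; 0 0 -62 0.285 -0.116 -0.07 255; 0 0 -70 0.33 -0.135 -0.07 255; 0 0 -71.1 0.375 -0.153 -0.07 255' 30; python3 - <<'E'
from h import *
where();deltas([(.019,0,.30,np.pi/2)])
E
```

```text
time: 1.1
tcp_pos: [0.4967, -0.1805, 0.3232]
tool_rot: [[-0.104, 0.995, -0.0], [0.995, 0.104, 0.0], [0.0, -0.0, -1.0]]
force: [1.1, -1.2, 1.0]
finger_gap: -0.0003
grip_force: 0.0
t1.1 local [-73.  -79.6] tipz 301.2 yaw 1.576 F [ 1.1 -1.2  1. ] gap -0.0003 j [-0.49  0.27  0.    1.3  -0.    0.98] tilt [-0.0003  0.0001]
(0.019, 0, 0.3) rz 0.3  t 0.0791 0.0923 0.0011
```

Tool axes are now x = stereo left, y = stereo back and z = down.

```bash
python3 -m jog '0 0 0 0.02 0.023 0 255; 0 0 0 0.04 0.046 0 255; 0 0 0.3 0.06 0.069 0 255; 0 0 0.3 0.079 0.092 0 255; 0 0 0.3 0.079 0.092 0 255; 0 0 0.3 0.079 0.092 0.01 255; 0 0 0.3 0.079 0.092 0.02 255; 0 0 0.3 0.079 0.092 0.03 255; 0 0 0.3 0.079 0.092 0.035 255; 0 0 0.3 0.079 0.092 0.035 255'; python3 - <<'E'
from h import *
import cv2
from bench import camera
cv2.imwrite("pics/s1.png",cv2.resize(camera("side")[130:370,170:430,::-1],None,fx=2.5,fy=2.5,interpolation=cv2.INTER_CUBIC))
where()
W=[]
for q in(.95,.9,.8,.7,.6,.5,.4,.3,.2,.1,.05,0,-.02):
    W.append((.0995-.143*np.cos(q)+.0035*np.sin(q),0,.1185+.143*np.sin(q)+.0035*np.cos(q),np.pi/2))
deltas(W)
E
```

```text
time: 2.1
tcp_pos: [0.5787, -0.095, 0.2873]
tool_rot: [[-0.093, 0.996, -0.002], [0.996, 0.093, 0.0], [0.001, -0.002, -1.0]]
force: [0.2, 0.7, 0.8]
finger_gap: -0.0003
grip_force: 0.0
t2.1 local [17.5 -2.6] tipz 266.0 yaw 1.565 F [ 0.6 -0.3 -0. ] gap 0.0000 j [-0.29  0.4   0.09  1.27  0.    1.19] tilt [-0.0006  0.0002]
(np.float64(0.019166272473427465), 0, np.float64(0.23685430799800403)) rz -0.3  t 0.0026 0.0017 0.0292
(np.float64(0.013351418720991194), 0, np.float64(0.23269138296567743)) rz -0.3  t 0.0026 -0.0041 0.0333
(np.float64(0.0023816868815036917), 0, np.float64(0.22352039448134683)) rz -0.3  t 0.0025 -0.0151 0.0425
(np.float64(-0.007617670876349927), 0, np.float64(0.2133000769304855)) rz -0.3  t 0.0025 -0.0251 0.0527
(np.float64(-0.016546744275201357), 0, np.float64(0.2021325483476739)) rz -0.3  t 0.0024 -0.0340 0.0639
(np.float64(-0.024316316965208584), 0, np.float64(0.19012939098701734)) rz -0.3  t 0.0024 -0.0418 0.0759
(np.float64(-0.030848757944332277), 0, np.float64(0.17741053642914711)) rz -0.3  t 0.0023 -0.0483 0.0887
(np.float64(-0.03607879722164695), 0, np.float64(0.16410306726451115)) rz -0.3  t 0.0023 -0.0535 0.1020
(np.float64(-0.039954177973514825), 0, np.float64(0.15033994732613812)) rz -0.3  t 0.0023 -0.0574 0.1157
(np.float64(-0.042436178676493776), 0, np.float64(0.13625869315896952)) rz -0.3  t 0.0022 -0.0599 0.1298
(np.float64(-0.04314636014403278), 0, np.float64(0.1291426471170894)) rz -0.3  t 0.0022 -0.0606 0.1369
(np.float64(-0.04349999999999998), 0, np.float64(0.122)) rz -0.3  t 0.0022 -0.0609 0.1441
(np.float64(-0.043541396286747275), 0, np.float64(0.11913949068618639)) rz -0.3  t 0.0022 -0.0610 0.1469
```

View pics/s1.png

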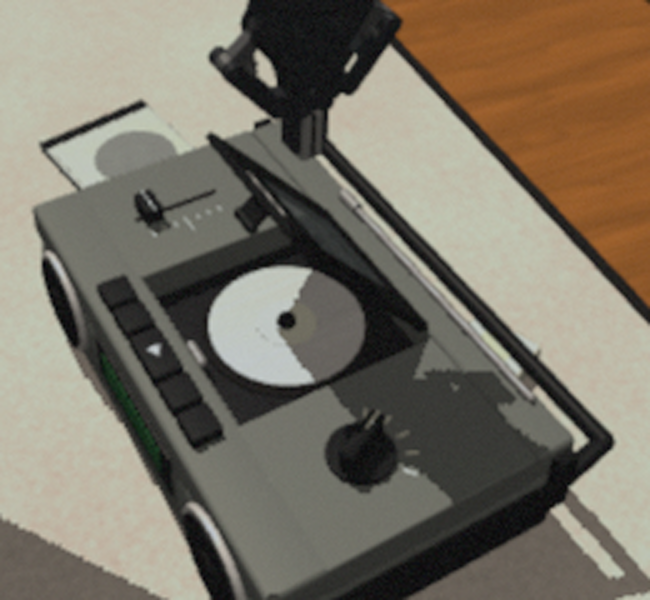

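The closed fingertips at crop (312,152) are just above and behind the lid's free edge, so I'll follow the arc down.

```bash
python3 -m jog '0 0 -0.3 0.002 0.001 0.029 255; 0 0 -0.3 0.002 -0.004 0.033 255; 0 0 -0.3 0.002 -0.015 0.042 255; 0 0 -0.3 0.002 -0.025 0.053 255; 0 0 -0.3 0.002 -0.034 0.064 255; 0 0 -0.3 0.002 -0.042 0.076 255; 0 0 -0.3 0.002 -0.048 0.089 255; 0 0 -0.3 0.002 -0.053 0.102 255; 0 0 -0.3 0.002 -0.057 0.116 255; 0 0 -0.3 0.002 -0.06 0.13 255'; python3 - <<'E'
from h import *
where();deltas([(-.0435,0,.13,np.pi/2),(-.0435,0,.122,np.pi/2)])
E
```

```text
time: 3.15
tcp_pos: [0.5195, -0.0987, 0.159]
tool_rot: [[-0.098, 0.995, 0.001], [0.995, 0.098, -0.0], [-0.001, 0.001, -1.0]]
force: [1.4, 0.2, 1.0]
finger_gap: -0.0002
grip_force: 0.7
t3.1 local [-42.2  -0.4] tipz 137.0 yaw 1.570 F [1.4 0.2 1. ] gap -0.0002 j [-0.33  0.37 -0.3   0.9  -0.    1.15] tilt [ 0.0011 -0.0005]
(-0.0435, 0, 0.13) rz -0.0  t 0.0004 -0.0013 0.0070
(-0.0435, 0, 0.122) rz -0.0  t 0.0004 -0.0014 0.0150
```

```bash
python3 -m jog '0 0 0 0 -0.001 0.003 255; 0 0 0 0 -0.001 0.006 255; 0 0 0 0 -0.0014 0.009 255; 0 0 0 0 -0.0014 0.011 255; 0 0 0 0 -0.0014 0.013 255; 0 0 0 0 -0.0014 0.0145 255; 0 0 0 0 -0.0014 0.0155 255; 0 0 0 0 -0.0014 0.0165 255; 0 0 0 0 -0.0014 0.0165 255; 0 0 0 0 -0.0014 0.0165 255'; python3 - <<'E'
from h import *
where()
E
```

```text
time: 4.15
tcp_pos: [0.5187, -0.0987, 0.1438]
tool_rot: [[-0.099, 0.995, 0.002], [0.995, 0.099, -0.001], [-0.001, 0.002, -1.0]]
force: [-6.6, 1.3, 19.8]
finger_gap: 0.0001
grip_force: 10.3
t4.2 local [-42.9  -0.3] tipz 121.8 yaw 1.571 F [-6.6  1.3 19.8] gap 0.0001 j [-0.33  0.38 -0.33  0.86 -0.    1.15] tilt [ 0.0018 -0.0008]
```

```bash
python3 -m jog '0 0 0 0 0 -0.02 255; 0 0 0 0 0 -0.05 255; 0 0 0 0 0 -0.08 255; 0 0 -8 -0.02 0.004 -0.08 220; 0 0 -16 -0.04 0.008 -0.08 180; 0 0 -24 -0.06 0.012 -0.08 150; 0 0 -32 -0.08 0.016 -0.08 150; 0 0 -40 -0.1 0.02 -0.08 150; 0 0 -48 -0.12 0.024 -0.08 150; 0 0 -56 -0.14 0.028 -0.08 150'; python3 - <<'E'
from h import *
import cv2
from bench import camera
for n in("top","side"):cv2.imwrite(f"pics/{n}2.png",camera(n)[:,:,::-1])
a=cv2.resize(cv2.imread("pics/top2.png")[170:305,245:425],None,fx=3,fy=3,interpolation=cv2.INTER_CUBIC)[:,:400]
b=cv2.resize(cv2.imread("pics/side2.png")[165:300,175:425],None,fx=3,fy=3,interpolation=cv2.INTER_CUBIC)[:,:400]
cv2.imwrite("pics/c2.png",np.hstack([a,b]))
where();deltas([(-.015,-.140,.16,.45+np.pi)])
E
```

```text
time: 5.15
tcp_pos: [0.5602, -0.2359, 0.2219]
tool_rot: [[-0.883, 0.47, 0.0], [0.47, 0.883, -0.0], [-0.0, 0.0, -1.0]]
force: [0.4, -0.0, -0.6]
finger_gap: 0.0349
grip_force: 0.0
t5.2 local [ -15.1 -142.3] tipz 199.6 yaw 2.550 F [ 0.  -0.1  0.8] gap 0.0355 j [-0.52  0.47  0.03  1.13 -0.   -0.03] tilt [ 0.0006 -0.0008]
(-0.015, -0.14, 0.16) rz -59.7  t 0.0013 0.0020 0.0396
```

View pics/c2.png

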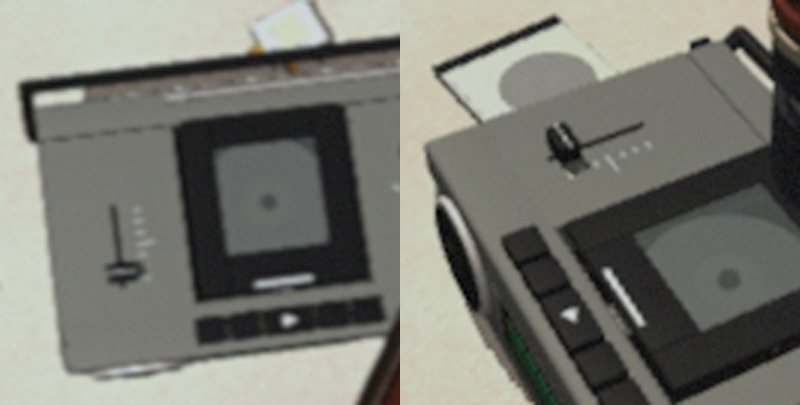

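The lid is flat and shut in both views, with its corners in the left crop at (177,127), (343,106), (370,279) and (198,302). I'll use those corners to check the pose, then go on to the selector.

```bash
python3 - <<'E'
from h import *
Z["top"]=(3,245,170);Z["side"]=(3,175,165)
R,t,a=load();L=lambda n,q,z:((plane(n,*unz(n,*q),z)[:2]-t)@R*1e3).round(1)
for n,q,m in[("top",(177,127),(85,75)),("top",(343,106),(85,-75)),("top",(370,279),(-70,-75)),("top",(198,302),(-70,75)),("side",(160,227),(-70,75)),("side",(275,403),(-70,-75))]:print(n,m,L(n,q,.122))
print("play",L("top",(289,320),.124),L("side",(170,314),.124))
print("midtick",L("top",(145,243),.115),L("side",(213,166),.115),"ticks side first/last",L("side",(171,176),.115),L("side",(250,144),.115))
E
python3 -m jog '0 0 -8 0.001 0.002 0 150; 0 0 -16 0.001 0.002 0 150; 0 0 -24 0.001 0.002 0 150; 0 0 -32 0.001 0.002 0 150; 0 0 -40 0.001 0.002 0.01 150; 0 0 -48 0.001 0.002 0.02 150; 0 0 -56 0.001 0.002 0.03 150; 0 0 -59.7 0.001 0.002 0.035 150; 0 0 -59.7 0.001 0.002 0.035 150; 0 0 -59.7 0.001 0.002 0.035 150'; python3 -c "
from h import *
where();deltas([(-.015,-.140,.126,.45+np.pi)])"
```

```text
top (85, 75) [82.6 76.4]
top (85, -75) [ 83.5 -73.5]
top (-70, -75) [-72.2 -73.8]
top (-70, 75) [-73.8  78.2]
side (-70, 75) [-73.4  73.6]
side (-70, -75) [-73.8 -81.6]
play [-99.    1.9] [-98.6   3.9]
midtick [-16.2 117.4] [-16.  114.4] ticks side first/last [-44.9 119.4] [ 16.  121.7]
time: 6.25
tcp_pos: [0.56, -0.2324, 0.1871]
tool_rot: [[-0.855, -0.518, 0.0], [-0.518, 0.855, 0.0], [-0.0, 0.0, -1.0]]
force: [0.4, -0.2, -0.0]
finger_gap: 0.0353
grip_force: 0.0
t6.2 local [ -15.1 -137.4] tipz 165.1 yaw -2.696 F [ 0.4 -0.2 -0. ] gap 0.0353 j [-0.51  0.49 -0.04  1.05  0.   -1.06] tilt [0.0001 0.0001]
(-0.015, -0.14, 0.126) rz -0.3  t 0.0010 -0.0024 0.0391
```

```bash
python3 -c "
from h import *
R,t,a=load();t=t+R@[-.001,.0007];np.save('pose.npy',[*t,a])
deltas([(-.015,-.140,.126,.45+np.pi)])"
python3 -m jog '0 0 0 0.001 -0.002 0.01 150; 0 0 0 0.001 -0.002 0.02 150; 0 0 0 0.002 -0.002 0.03 150; 0 0 0 0.002 -0.002 0.036 150; 0 0 0 0.002 -0.002 0.039 150; 0 0 0 0.002 -0.002 0.039 255; 0 0 0 0.002 -0.002 0.039 255; 0 0 0 0.002 -0.002 0.039 255; 0 0 0 0.002 -0.002 0.039 255; 0 0 0 0.002 -0.002 0.039 255' 40; python3 -c "
from h import *
where()"
```

```text
(-0.015, -0.14, 0.126) rz -0.3  t 0.0016 -0.0013 0.0391
time: 7.25
tcp_pos: [0.5583, -0.234, 0.1479]
tool_rot: [[-0.854, -0.521, -0.002], [-0.521, 0.854, 0.003], [0.0, 0.003, -1.0]]
force: [-4.3, 6.2, 3.5]
finger_gap: 0.011
grip_force: 40.1
t7.2 local [ -15.9 -139.6] tipz 125.9 yaw -2.693 F [-4.3  6.2  3.5] gap 0.0110 j [-0.52  0.52 -0.09  0.96  0.   -1.07] tilt [-0.0018  0.0026]
```

```bash
python3 -m jog '0 0 0 0 0.001 0 255; 0 0 7 0 0.001 0 255; 0 0 14 0 0.001 0 255; 0 0 21 0 0.001 0 255; 0 0 28 0 0.001 0 255; 0 0 35 0 0.001 0 255; 0 0 42 0 0.001 0 255; 0 0 49 0 0.001 0 255; 0 0 51.6 0 0.001 0 255; 0 0 51.6 0 0.001 0 255'; python3 -c "
from h import *
where()"
```

```text
time: 8.25
tcp_pos: [0.558, -0.2324, 0.1478]
tool_rot: [[-0.938, 0.346, -0.001], [0.346, 0.938, 0.004], [0.003, 0.003, -1.0]]
force: [-3.2, 10.9, 3.7]
finger_gap: 0.0107
grip_force: 40.3
t8.2 local [ -16.1 -138. ] tipz 125.8 yaw 2.689 F [-3.2 10.9  3.7] gap 0.0107 j [-0.52  0.52 -0.1   0.96  0.   -0.16] tilt [-0.0013  0.0039]
```

```bash
python3 -m jog '0 0 0 0 0 0 200; 0 0 0 0 0 0 150; 0 0 0 0 0 0 150; 0 0 0 0 0 0 150; 0 0 0 0 0 -0.02 150; 0 0 0 0 0 -0.05 150; 0 0 0 0 0 -0.08 150; 0 0 0 0 0 -0.08 150; 0 0 0 0 0 -0.08 150; 0 0 0 0 0 -0.08 150'; python3 -c "
from h import *
where();deltas([(-.040,.14,.20,np.pi/2)])"
```

```text
time: 9.25
tcp_pos: [0.5583, -0.2345, 0.2269]
tool_rot: [[-0.938, 0.346, -0.001], [0.346, 0.938, 0.001], [0.001, 0.0, -1.0]]
force: [-0.7, -0.6, -0.7]
finger_gap: 0.035
grip_force: 0.0
t9.2 local [ -16.  -140.1] tipz 204.9 yaw 2.689 F [-0.7 -0.6 -0.7] gap 0.0350 j [-0.52  0.46  0.03  1.14 -0.   -0.17] tilt [-0.0012  0.0006]
(-0.04, 0.14, 0.2) rz 64.1  t 0.1440 0.2414 0.0051
```

```bash
python3 -m jog '0 0 8 0.017 0.028 0 150; 0 0 16 0.034 0.056 0 150; 0 0 24 0.05 0.084 0 150; 0 0 32 0.067 0.112 0 150; 0 0 40 0.084 0.14 0 150; 0 0 48 0.1 0.168 0 150; 0 0 56 0.117 0.196 0 150; 0 0 64 0.135 0.225 0 150; 0 0 64.1 0.144 0.241 0.005 150; 0 0 64.1 0.144 0.241 0.005 150'; python3 - <<'E'
from h import *
import cv2
from bench import camera
for n in("top","side"):cv2.imwrite(f"pics/{n}3.png",camera(n)[:,:,::-1])
a=cv2.resize(cv2.imread("pics/top3.png")[205:270,360:425],None,fx=6,fy=6,interpolation=cv2.INTER_CUBIC)
b=cv2.resize(cv2.imread("pics/side3.png")[275:340,280:345],None,fx=6,fy=6,interpolation=cv2.INTER_CUBIC)
cv2.imwrite("pics/c3.png",np.hstack([a,b]))
where();deltas([(-.040,.14,.124,np.pi/2)])
E
```

```text
time: 10.25
tcp_pos: [0.5055, 0.0433, 0.2214]
tool_rot: [[-0.101, 0.995, -0.003], [0.995, 0.101, 0.001], [0.001, -0.003, -1.0]]
force: [-0.6, -1.0, -0.9]
finger_gap: 0.0353
grip_force: 0.0
t10.3 local [-40.2 139.5] tipz 200.1 yaw 1.572 F [ 0.1 -0.9 -0.3] gap 0.0347 j [-0.06  0.28 -0.25  1.04 -0.    1.41] tilt [-0.0014 -0.0002]
(-0.04, 0.14, 0.124) rz 0.1  t 0.0005 0.0003 0.0761
```

View pics/c3.png

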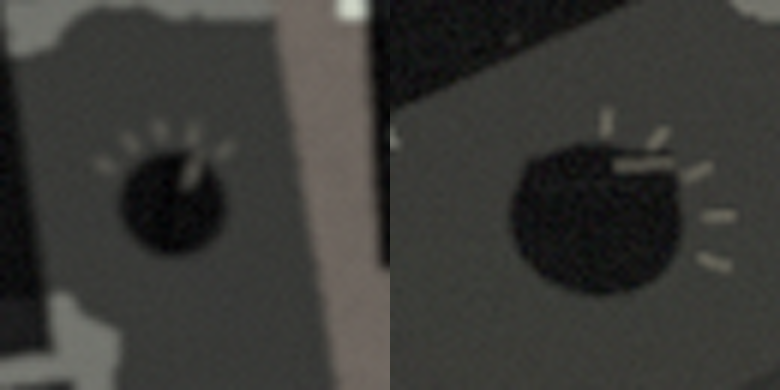

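The pointer line at (615–672,163) is parallel to the fourth tick at (718,215), so the selector is on disc. Next is the slider.

```bash
python3 -m jog '0 0 0 0 0 0.02 150; 0 0 0 0 0 0.04 150; 0 0 0 0 0 0.06 150; 0 0 0 0 0 0.07 150; 0 0 0 0 0 0.077 150; 0 0 0 0 0 0.077 255; 0 0 0 0 0 0.077 255; 0 0 0 0 0 0.077 255; 0 0 0 0 0 0.077 255; 0 0 0 0 0 0.077 255' 20; python3 -c "
from h import *
where();deltas([(-.015,.14,.124,np.pi/2)])"
```

```text
time: 11.35
tcp_pos: [0.5071, 0.0409, 0.146]
tool_rot: [[-0.099, 0.995, 0.0], [0.995, 0.099, -0.001], [-0.001, 0.0, -1.0]]
force: [1.6, -3.4, -5.8]
finger_gap: 0.0151
grip_force: 24.5
t11.3 local [-39.6 139.1] tipz 124.0 yaw 1.571 F [ 1.6 -3.4 -5.8] gap 0.0151 j [-0.06  0.35 -0.37  0.85 -0.    1.41] tilt [ 0.0004 -0.0007]
(-0.015, 0.14, 0.124) rz -0.0  t 0.0009 0.0246 0.0000
```

```bash
python3 -m jog '0 0 0 0 0.005 0 255; 0 0 0 0 0.01 0 255; 0 0 0 0 0.015 0 255; 0 0 0 0 0.02 0 255; 0 0 0 0 0.023 0 255; 0 0 0 0 0.0246 0 255; 0 0 0 0 0.0246 0 255; 0 0 0 0 0.0246 0 255; 0 0 0 0 0.0246 0 255; 0 0 0 0 0.0246 0 255'; python3 -c "
from h import *
where()"
```

```text
time: 12.35
tcp_pos: [0.5323, 0.0435, 0.146]
tool_rot: [[-0.099, 0.995, 0.001], [0.995, 0.099, -0.0], [-0.001, 0.001, -1.0]]
force: [1.0, -5.7, -3.4]
finger_gap: 0.0153
grip_force: 24.8
t12.3 local [-14.4 139.1] tipz 124.0 yaw 1.570 F [ 1.  -5.7 -3.4] gap 0.0153 j [-0.06  0.39 -0.31  0.87 -0.    1.42] tilt [ 0.0012 -0.0004]
```

```bash
python3 -m jog '0 0 0 0 0 0 200; 0 0 0 0 0 0 150; 0 0 0 0 0 0 150; 0 0 0 0 0 -0.02 150; 0 0 0 0 0 -0.05 150; 0 0 0 -0.03 -0.02 -0.07 200; 0 0 0 -0.07 -0.04 -0.07 255; 0 0 0 -0.11 -0.06 -0.07 255; 0 0 0 -0.14 -0.084 -0.07 255; 0 0 0 -0.14 -0.084 -0.07 255'; python3 - <<'E'
from h import *
import cv2
from bench import camera
for n in("top","side"):cv2.imwrite(f"pics/{n}4.png",camera(n)[:,:,::-1])
a=cv2.resize(cv2.imread("pics/top4.png")[215:275,255:325],None,fx=5,fy=5,interpolation=cv2.INTER_CUBIC)
b=cv2.resize(cv2.imread("pics/side4.png")[185:245,200:290],None,fx=5,fy=5,interpolation=cv2.INTER_CUBIC)
cv2.imwrite("pics/c4.png",np.hstack([a,b]))
where();deltas([(-.098,.0,.135,np.pi/2)])
E
```

```text
time: 13.35
tcp_pos: [0.46, -0.1067, 0.2161]
tool_rot: [[-0.095, 0.995, -0.0], [0.995, 0.095, -0.001], [-0.0, -0.0, -1.0]]
force: [-0.1, 0.7, -0.0]
finger_gap: 0.0
grip_force: 0.0
t13.4 local [-99.2  -1. ] tipz 194.1 yaw 1.569 F [0.2 0.4 1.2] gap 0.0001 j [-0.38  0.22 -0.35  1.    0.    1.1 ] tilt [0.0009 0.0004]
(-0.098, 0.0, 0.135) rz -0.1  t 0.0009 0.0011 0.0591
```

View pics/c4.png

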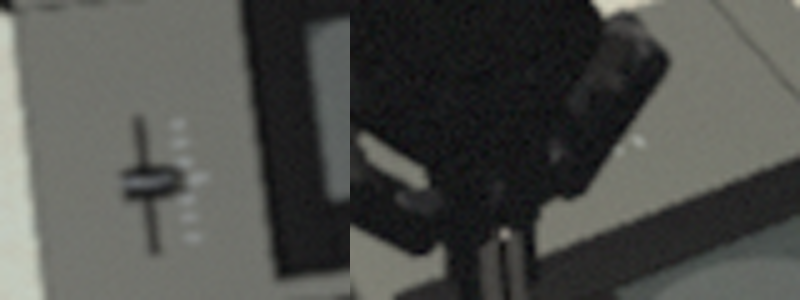

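```bash
python3 - <<'E'
from h import *
Z["top"]=(5,255,215)
R,t,a=load();L=lambda q,z:((plane("top",*unz("top",*q),z)[:2]-t)@R*1e3).round(1)
print("cap",L((153,183),.132),"ticks",L((180,123),.115),L((197,179),.115),L((193,238),.115),"slot",L((140,116),.115),L((156,253),.115))
E
```

```text
cap [-15.9 137.7] ticks [ 16.  119.3] [-14.8 114. ] [-45.6 120. ] slot [ 22.3 139.9] [-51.  140.3]
```

The cap is within about 1 mm of the middle tick. Next I press Play.

```bash
python3 -m jog '0 0 0 0.001 0.001 0.02 255; 0 0 0 0.001 0.001 0.04 255; 0 0 0 0.001 0.001 0.059 255; 0 0 0 0.001 0.001 0.066 255; 0 0 0 0.001 0.001 0.07 255; 0 0 0 0.001 0.001 0.073 255; 0 0 0 0.001 0.001 0.075 255; 0 0 0 0.001 0.001 0.0765 255; 0 0 0 0.001 0.001 0.0765 255; 0 0 0 0.001 0.001 0.0765 255'; python3 -c "
from h import *
where()"
```

```text
time: 14.45
tcp_pos: [0.4631, -0.1025, 0.1409]
tool_rot: [[-0.099, 0.995, 0.002], [0.995, 0.099, 0.0], [0.0, 0.002, -1.0]]
force: [-4.9, 4.7, 17.0]
finger_gap: -0.0001
grip_force: 8.4
t14.4 local [-97.6   0.7] tipz 118.9 yaw 1.571 F [-4.9  4.7 17. ] gap -0.0001 j [-0.37  0.29 -0.47  0.81  0.    1.1 ] tilt [0.0019 0.0005]
```

Play bottomed out with 17 N at 118.9 mm. I'll release it and retreat.

```bash
python3 -m jog '0 0 0 0 0 -0.01 255; 0 0 0 0 0 -0.03 255; 0 0 0 0 0 -0.07 255; 0 0 0 0 0 -0.11 255; 0 0 0 -0.02 -0.03 -0.13 255; 0 0 0 -0.05 -0.06 -0.13 255; 0 0 0 -0.09 -0.08 -0.13 255; 0 0 0 -0.13 -0.1 -0.13 255; 0 0 0 -0.17 -0.12 -0.13 255; 0 0 0 -0.17 -0.12 -0.13 255'; python3 - <<'E'
from h import *
import cv2
from bench import camera
where()
a=cv2.resize(camera("top")[170:305,245:450,::-1],None,fx=3.9,fy=3.9,interpolation=cv2.INTER_CUBIC)
cv2.imwrite("pics/c5.png",a)
E
```

```text
time: 15.45
tcp_pos: [0.3585, -0.2885, 0.2699]
tool_rot: [[-0.093, 0.996, 0.0], [0.996, 0.093, -0.003], [-0.003, 0.0, -1.0]]
force: [0.9, 0.1, 0.3]
finger_gap: 0.0001
grip_force: 0.0
t15.4 local [-220.1 -174.1] tipz 247.9 yaw 1.565 F [0.9 0.1 0.3] gap 0.0001 j [-0.84  0.16 -0.28  1.13 -0.    0.64] tilt [ 0.0005 -0.003 ]
```

View pics/c5.png

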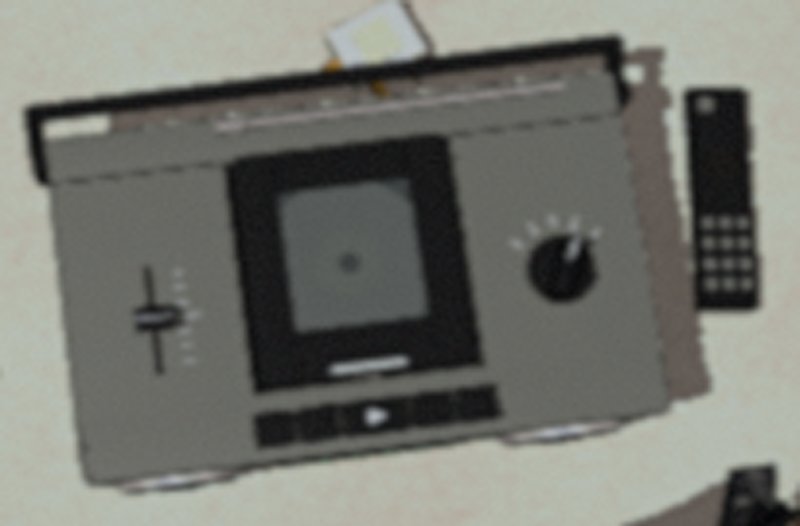

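The lid is shut, the pointer at (574,250) is on the fourth position, and the slider at (160,317) is at the middle tick. Play is up at (375,415), and the remote and splitter have not moved.

```bash
python3 -c "
from bench import ticket
print(ticket.hand_in())"
```

```text
the job is handed in; nothing more can be done
None
```

The job is handed in, about 15.5 s into the 70 s allowed: the lid is shut, the selector is on disc, the volume is within about 1 mm of mid-scale, and Play was pressed fully and came back up; the arm never went near the remote, case or splitter.

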